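Feel along a row of sanded dowel plugs

ROBOT

A 6-joint arm with a two-finger parallel gripper is mounted at the origin on the work surface. World frame = base frame: x ahead of the robot, y to its left, z up, the work surface at z = 0. Lengths are in mm, angles in rad, forces in N, time in s.
With the tool pointing down it reaches from about 275 to 750 mm from the base axis. Payload 10.2 kg.
Tool frame: the origin (TCP) lies between the finger pads; the fingertips stand 17 mm ahead of it and the grasp point (between the pads) lies 2 mm behind it; y points along the fingers, x is the direction in which the jaws open and shut, and the axes are right-handed (so a half turn about y gives the same grasp; the last joint's range is limited). The gripper opens to 85 mm and grips with 20 to 120 N. Pads are 22 mm wide; open, the fingers measure 114 mm over their backs; the gripper's body (76 mm by 85 mm) begins 54 mm behind the grasp point. The pads swing forward as they close: fully open they stand 13 mm farther back than shut.
Start: joints at [1.109, 0.313, 1.498, -0, 1.331, -0.223], TCP at [124.195, 510.105, 248.294] pointing down, gripper open.
Joint ranges: [-2.94, 2.94], [-0.97, 2.17], [0.19, 2.56], [-1.23, 4.37], [0.02, 3.11], [-2.88, 2.88]. Speed limits (rad/s): [2.39, 2.39, 3.01, 3.14, 3.14, 3.14].

INTERFACE

Orientations are given as a unit quaternion [w, x, y, z].
In Python, from rig import ctrl gives the robot as it stands.
- The arm moves only by the tool jog_arm, never from a script. Its argument "targets" is a list of rows, each an object with "offset": the shift along the tool's x, y, z in m, a list of three; "yaw": the turn about the tool's y in rad. In form: [{"offset": [dx, dy, dz], "yaw": yaw}, ...]. A call has 1 to 12 rows; each row is the pose to reach, as a shift and turn from the pose measured when the call began, along the tool's axes at that moment; what a row does not reach only later rows make up. A row lasts 1/12 s, in which the tool goes at most 41.7 mm and 7.16 degrees, less where a joint would pass 70% of its speed; a pose out of reach is approached as far as the arm can. A call with a gripper value outside its range is refused whole. "fingers" is the finger opening in m, from 0 to 0.0854, set as the call begins (left out, the last holds). The fingers move at their own pace and stop on an object; "grip_force" is the grip in N (left out, the last holds). Time passes only in rows, so rows that repeat a pose let the fingers close. It gives the time, the measured TCP pose, the force and the opening at its end, in the units of the state.
- ctrl.sense(): the state, without advancing time (a new reading comes with each control period).
- ctrl.capture(name): name is "scene" or "top" or "wrist"; returns a dict with "img" (400x640x3 uint8, red, green, blue), "intrinsics" (3x3 intrinsics, pixels), "k1" (the pictures are not rectified: a ray, as slopes to the right and down, at radius r is drawn at 1 + k1 r^2 times it, then the intrinsics apply), "T" (4x4, takes a point from camera to world coordinates); the wrist camera has in their place "mount" (4x4, takes a point from camera to tool coordinates, whose origin is the TCP and whose axes are the tool frame's). Camera axes: x right, y up, looking along -z (the intrinsics and any distortion apply to the point x, -y, -z); pixel columns grow to the right and rows downward; lengths in mm; the calibration is good to about 2 mm. A picture is of the moment at which its call begins: read the wrist's pose just before it. There is no depth.
- ctrl.finish_job(): hands the job in, once; it reports no verdict.
Trained networks look in the newest picture that a camera, given by its name, has taken for a name from the list of things; names that differ only in an ending like _2 or _b are one class to them, and where a whole thing is asked for, a point or a joint stands for the part that bears it (a point fixed in the world has none). Each returns a list of dicts, best first, with "score" (0 to 1); they miss things now and then, are a little off and sometimes report something else, mostly with a low value. They report only what shows in the picture. A call takes as long as a camera call.
- ctrl.boxes_of(camera, target): "box" ([left, top, right, bottom] in pixels, round what is visible of it).
- ctrl.regions_of(camera, target): "region" (400x640 bool, what is visible of it) and "box" ([left, top, right, bottom] in pixels, round what is visible of it).
The state is a dict: "time_s": time; "joints": joint angles; "dq": joint speeds; "tau": joint torques, N m; "eef_pos": TCP position; "ee_rot": TCP orientation; "force": force on the tool from outside, world axes, zero at the start; "wrist_torque": the same for the moment, N m; "grip_width": opening from 0.0 (shut) to 1.0 (fully open).
Only numpy, scipy, OpenCV 4.12 (cv2) and the standard library are available. Lean on these libraries where they do the work, as an engineer would, in place of code of your own. Each camera call takes 0.05 s, during which the arm holds its last target.

TASK

Check by touch that the five dowel plugs in the bowed wooden rail are sanded flush: set the fingertips lightly on the rail's top at the plug beside the round tenon and run them along the curve over every plug to the last one at the square end, in one stroke without lifting off, then come away. The bed under the rail is sprung: give it only a light touch and never push it down to its stop. Do not pick up or dislodge the rail, and leave the other things on the bench alone.

Things in the scene. Friction and masses are not known exactly. Their poses are not given: they have to be found in the camera images.
- cradle: fixed plywood sanding cradle on the bench, base 130 x 290 x 30 mm high (its x, y, z), origin at the centre of the base's underside on the bench top. Above it a sprung grey laminate bed (120 x 280 mm, 10 mm thick, top 58 mm above the bench) carries the rail between low dark steel stops that rise 12 mm from the bed (18 mm below the rail's top)
- bed (a joint): how far the bed has been pressed down, in m: 0 = fully risen, 0.016 = on its stop. It takes about 1 N (0.5 to 1.5 N) to start it and then 0.4 N more per mm, and it springs back up when let go
- rail: loose rail, pale wood, 0.14 kg, flat on the bed; bent in plan to an arc of centre-line radius 150 mm (1.6 rad, 215 mm end to end), 26 mm wide, 30 high, level top 88 mm above the bench. Origin on its bottom plane, z up, y along the chord; arc centre at x -127 mm, y 0; middle at x +23, ends at x -23, y +-108. A round tenon (14 mm diameter, 22 long) sticks out of the +y end; the -y end is square-cut
- plug1 (a point): centre of dowel plug 1 of 5, a dark-wood disc 12 mm across, flush in the rail's top face on its centre line; the point is on the top face (beside the tenon; the stroke starts here). Neighbouring plugs are 52 mm apart along the arc
- plug2 (a point): centre of dowel plug 2 of 5, a dark-wood disc 12 mm across, flush in the rail's top face on its centre line; the point is on the top face. Neighbouring plugs are 52 mm apart along the arc
- plug3 (a point): centre of dowel plug 3 of 5, a dark-wood disc 12 mm across, flush in the rail's top face on its centre line; the point is on the top face (middle of the rail). Neighbouring plugs are 52 mm apart along the arc
- plug4 (a point): centre of dowel plug 4 of 5, a dark-wood disc 12 mm across, flush in the rail's top face on its centre line; the point is on the top face. Neighbouring plugs are 52 mm apart along the arc
- plug5 (a point): centre of dowel plug 5 of 5, a dark-wood disc 12 mm across, flush in the rail's top face on its centre line; the point is on the top face (beside the square end; the stroke ends here). Neighbouring plugs are 52 mm apart along the arc
- blank: domed round turned wooden blank, 66 mm across, 42 mm high; origin at the centre of its underside, z up. Loose bystander: leave alone
- block: cork sanding block 45 x 85 x 35 mm high (its x, y, z); origin at the centre of its underside. Loose bystander: leave alone
- wax: upright round tin, 56 mm across, 55 mm high; origin at the centre of its underside. Loose bystander: leave alone

How it is judged:
By the outcome, as a careful person would: the job done as asked, in the order asked, and still so for the second after the job is handed in, with the robot touching nothing.
It also fails if it takes over 43 s, if anything falls off the work surface, if the arm or the gripper's body presses on something with over 40 N, if the wrist force passes 120 N, or if a joint passes its speed limit or range.

## Working session

There is one attempt and no reset: what is moved stays moved. The work goes in short steps, Python scripts to look and compute and a tool call to move; the robot and the scene stay as the last step left them, time stands still between calls to the robot, and variables do not carry over. Pictures are saved under pics/ and viewed, and the job is handed in when it is done.

Besides the shell and the picture viewer there is one more tool, called after ">>>" by a JSON object that holds its "fn" and its "kwargs". jog_arm: Moves the arm, as the interface text tells. Its arguments: {"type":"object","properties":{"targets":{"type":"array"},"fingers":{"type":"number"},"grip_force":{"type":"number"}},"required":["targets"]}

```bash
mkdir -p pics; ls; python3 - <<'E'
from rig import ctrl
import cv2
s=ctrl.sense();print(s)
for n in("scene","top"):
    c=ctrl.capture(n);cv2.imwrite(f"pics/{n}0.png",c["img"][:,:,::-1]);print(n,c["intrinsics"],c["k1"],c["T"])
    for t in("rail","plug1","plug3","plug5","cradle","blank","block","wax"):
        print(t,[(b["box"],round(b["score"],2)) for b in ctrl.boxes_of(n,t)][:6])
E
```

```text
pics
{'time_s': 0.0, 'joints': array([ 1.10853694e+00,  3.13454682e-01,  1.49840845e+00, -1.09821319e-05,
        1.33099560e+00, -2.23387767e-01]), 'dq': array([-1.41998837e-04,  8.68591317e-04, -1.52822798e-03,  1.91365950e-03,
       -7.46343928e-04, -3.62658793e-05]), 'tau': array([ 1.78320450e-03, -4.12265539e+01, -2.59743440e+01, -1.13710823e-04,
        4.15673640e-03,  2.74675710e-05]), 'eef_pos': array([124.12382891, 509.88490655, 247.74344093]), 'ee_rot': array([-0.55581824,  0.55620847,  0.43645974, -0.4372655 ]), 'force': array([0.59487028, 0.37798272, 0.5168329 ]), 'wrist_torque': array([ 0.05348686, -0.00817408,  0.01167513]), 'grip_width': 1.0033414253389463}
scene [[505.10060681   0.         319.78393278]
 [  0.         505.10060681 196.76341219]
 [  0.           0.           1.        ]] -0.0241280352915901 [[ 9.64664009e-03 -5.64313182e-01  8.25504436e-01  1.17250842e+03]
 [ 9.99947202e-01  2.52092177e-03 -9.96183790e-03  2.45645281e+01]
 [ 3.54056434e-03  8.25556950e-01  5.64307706e-01  4.97201826e+02]
 [ 0.00000000e+00  0.00000000e+00  0.00000000e+00  1.00000000e+
[... 628 characters left out ...]
968e-01 -2.06686809e-02 -1.58982654e-02  4.16560357e+01]
 [-1.89100349e-02  1.54819009e-01  9.87761856e-01  1.05541783e+03]
 [ 0.00000000e+00  0.00000000e+00  0.00000000e+00  1.00000000e+00]]
rail [([297.6, 178.2, 391.3, 270.5], 0.57)]
plug1 [([296.7, 176.2, 392.2, 265.9], 0.97), ([388.8, 219.1, 429.0, 266.0], 0.44)]
plug3 [([296.7, 176.2, 392.2, 265.9], 0.97), ([388.8, 219.1, 429.0, 266.0], 0.44)]
plug5 [([296.7, 176.2, 392.2, 265.9], 0.97), ([388.8, 219.1, 429.0, 266.0], 0.44)]
cradle [([267.6, 151.0, 413.1, 285.4], 0.87)]
blank [([347.8, 259.7, 379.6, 294.3], 0.9)]
block [([389.6, 219.4, 430.1, 265.0], 0.56), ([274.3, 158.6, 309.0, 188.4], 0.24)]
wax [([275.9, 156.3, 305.5, 188.2], 0.68)]
```

```bash
python3 - <<'E'
import cv2
a=cv2.imread("pics/top0.png")[130:320,230:460];cv2.imwrite("pics/topc.png",cv2.resize(a,None,fx=3.4,fy=3.1,interpolation=cv2.INTER_CUBIC)[:600,:800])
a=cv2.imread("pics/scene0.png")[130:310,190:440];cv2.imwrite("pics/scenec.png",cv2.resize(a,None,fx=3.2,fy=3.2,interpolation=cv2.INTER_CUBIC)[:600,:800])
E
```

```text
(no output)
```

View pics/topc.png

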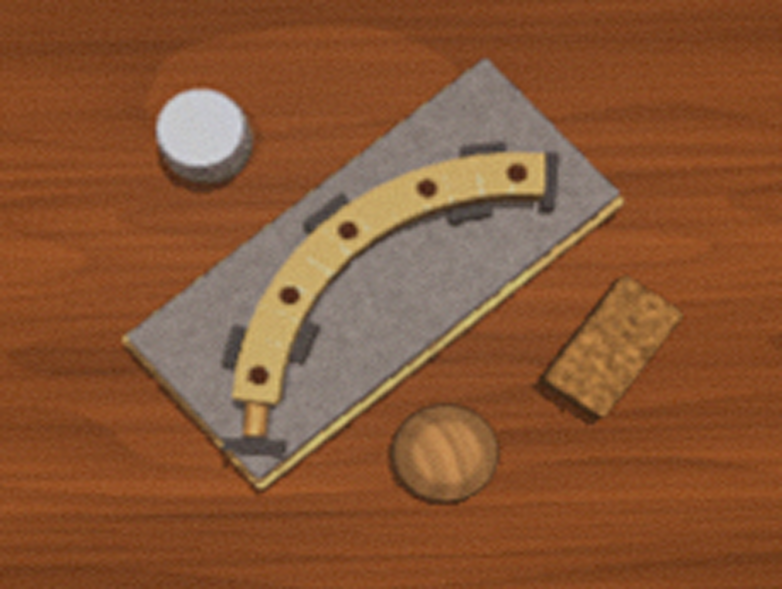

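View pics/scenec.png

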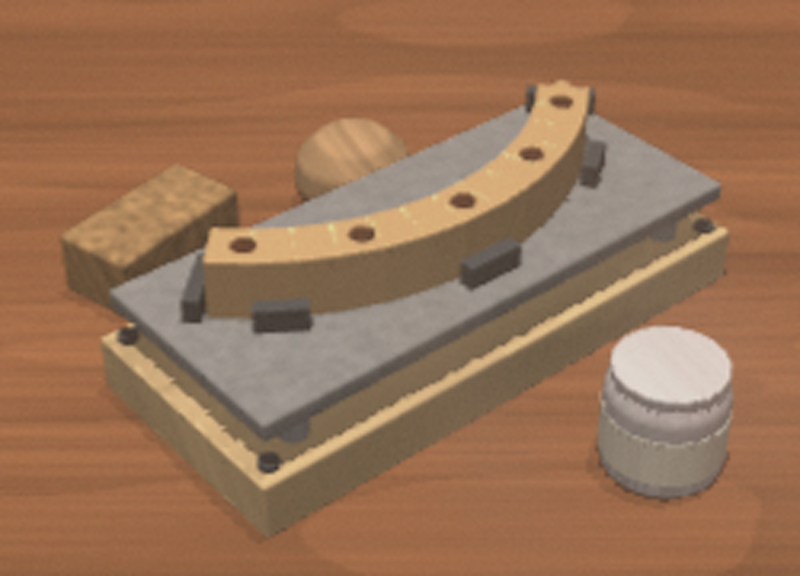

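The top view crop shows the rail with five dark plugs. Plug 1, at the tenon, is near full-image pixel (306,251), and plug 5, at the square end, is near (382,186). The wax, blank and block stand clear of the rail. Next I'll locate the plugs precisely and fit the arc.

```bash
cat > h.py <<'E'
import numpy as np, cv2
from scipy.optimize import least_squares
def proj(P,K,k1,T):
    p=np.linalg.inv(T)@np.c_[P,np.ones(len(P))].T
    x=p[0]/-p[2];y=-p[1]/-p[2];s=1+k1*(x*x+y*y)
    return np.c_[K[0,0]*x*s+K[0,2],K[1,1]*y*s+K[1,2]]
def unproj(uv,K,k1,T,z):
    d=(np.asarray(uv,float)-[K[0,2],K[1,2]])/[K[0,0],K[1,1]];r=d.copy()
    for _ in range(10): r=d/(1+k1*(r**2).sum(1,keepdims=True))
    v=np.c_[r[:,0],-r[:,1],-np.ones(len(r))]@T[:3,:3].T
    return T[:3,3]+v*((z-T[2,3])/v[:,2])[:,None]
def plugs_local():
    th=np.array([2,1,0,-1,-2])*52/150
    return np.c_[-127+150*np.cos(th),150*np.sin(th)]
def plugs_world(q,z=88.):
    c,s=np.cos(q[2]),np.sin(q[2]);L=plugs_local()
    return np.c_[q[0]+c*L[:,0]-s*L[:,1],q[1]+s*L[:,0]+c*L[:,1],np.full(5,z)]
def refine(img,uv,r=4):
    g=img[:,:,0].astype(float)  # red: wood high, plug low
    out=[]
    for u,v in uv:
        for _ in range(3):
            yy,xx=np.mgrid[int(round(v))-r:int(round(v))+r+1,int(round(u))-r:int(round(u))+r+1]
            w=g[yy,xx];w=np.clip(np.percentile(w,70)-25-w,0,None);w[(xx-u)**2+(yy-v)**2>r*r+1]=0
            u,v=(w*xx).sum()/w.sum(),(w*yy).sum()/w.sum()
        out.append((u,v))
    return np.array(out)
E
python3 - <<'E'
from rig import ctrl
from h import *
G={"top":[(305.9,251),(315,225.5),(332,204.5),(355.6,190.6),(382,185.8)],
"scene":[(365.5,161.7),(356,178),(334.4,193),(303,203),(266,206.5)]}
O={}
for n in G:
    c=ctrl.capture(n);uv=refine(c["img"],G[n]);O[n]=(uv,c)
    W=unproj(uv,c["intrinsics"],c["k1"],c["T"],88.)
    print(n,uv.round(1).tolist());print(W.round(1))
    print(np.linalg.norm(np.diff(W,axis=0),axis=1))
def res(q,ns):return np.concatenate([(proj(plugs_world(q),O[n][1]["intrinsics"],O[n][1]["k1"],O[n][1]["T"])-O[n][0]).ravel() for n in ns])
for ns in(["top"],["scene"],["top","scene"]):
    r=min((least_squares(res,[400,50,a],args=(ns,)) for a in np.linspace(-3,3,7)),key=lambda r:r.cost)
    print(ns,r.x,r.cost,np.abs(r.fun).max());print(plugs_world(r.x).round(1))
E
```

```text
top [[305.5, 250.7], [314.7, 224.9], [331.9, 204.0], [355.1, 190.3], [381.6, 185.4]]
[[475.5 103.5  88. ]
 [524.7  85.3  88. ]
 [564.7  51.5  88. ]
 [590.5   5.9  88. ]
 [599.1 -45.7  88. ]]
[52.45178795 52.31800423 52.35783095 52.38762153]
scene [[365.0, 161.4], [355.7, 177.7], [334.3, 192.4], [302.7, 202.8], [265.6, 206.2]]
[[474.  105.2  88. ]
 [522.9  86.9  88. ]
 [562.6  53.1  88. ]
 [588.8   7.6  88. ]
 [597.  -44.1  88. ]]
[52.27087265 52.15191567 52.4657794  52.35008436]
['top'] [546.58682992  36.53268619   0.69156234] 0.4359175228836375 0.5201699452373418
[[476.5 103.   88. ]
 [524.9  84.8  88. ]
 [564.3  51.2  88. ]
 [589.9   6.3  88. ]
 [598.8 -44.7  88. ]]
['scene'] [544.93515367  38.1169073    0.68581154] 0.3473741251854107 0.5069549588410496
[[475.2 104.9  88. ]
 [523.6  86.5  88. ]
 [562.7  52.7  88. ]
 [588.1   7.6  88. ]
 [596.6 -43.4  88. ]]
['top', 'scene'] [546.0031696   37.52292603   0.68864971] 2.470785730480071 0.9369756320463694
[[476.1 104.1  88. ]
 [524.5  85.8  88. ]
 [563.8  52.1  88. ]
 [589.3   7.1  88. ]
 [597.9 -43.9  88. ]]
```

```bash
cat >> h.py <<'E'
from scipy.spatial.transform import Rotation as Rn
def R_of(s): return Rn.from_quat(np.roll(s["ee_rot"],-1)).as_matrix()
def off(s,target): return (R_of(s).T@(np.asarray(target,float)-s["eef_pos"])/1000).round(4)
E
python3 - <<'E'
from rig import ctrl
from h import *
s=ctrl.sense();print(s["time_s"]);print(R_of(s).round(3));print(off(s,[515,60,240]))
E
```

```text
1.0
[[ 0.237  0.    -0.972]
 [ 0.972  0.     0.237]
 [ 0.    -1.    -0.   ]]
[-0.3449  0.0083 -0.4862]
```

>>> {"fn": "jog_arm", "kwargs": {"targets": [{"offset":[-0.029,0,-0.041],"yaw":0},{"offset":[-0.345,0.008,-0.486],"yaw":0},{"offset":[-0.345,0.008,-0.486],"yaw":0},{"offset":[-0.345,0.008,-0.486],"yaw":0},{"offset":[-0.345,0.008,-0.486],"yaw":0},{"offset":[-0.345,0.008,-0.486],"yaw":0},{"offset":[-0.345,0.008,-0.486],"yaw":0},{"offset":[-0.345,0.008,-0.486],"yaw":0},{"offset":[-0.345,0.008,-0.486],"yaw":0},{"offset":[-0.345,0.008,-0.486],"yaw":0},{"offset":[-0.345,0.008,-0.486],"yaw":0},{"offset":[-0.345,0.008,-0.486],"yaw":0}], "fingers": 0, "grip_force": 20}}

```text
time_s: 2.0
eef_pos: [452.9, 130.5, 241.9]
ee_rot: [-0.556, 0.556, 0.437, -0.437]
force: [1.1, 0.2, 0.5]
grip_width: 0.001
```

```bash
python3 - <<'E'
from rig import ctrl
from h import *
s=ctrl.sense();print(s);print(R_of(s).round(3));print(off(s,[515,60,240]))
E
```

```text
{'time_s': 2.0, 'joints': array([ 3.12611611e-02,  1.99510117e-01,  1.66205734e+00,  6.21238448e-05,
        1.27951830e+00, -1.30041532e+00]), 'dq': array([-0.88188864,  0.44205368, -0.51777511,  0.00154093,  0.07267602,
       -0.87675119]), 'tau': array([ 4.16683093e+00, -3.90887582e+01, -2.27176344e+01, -1.53504931e-01,
        5.45259565e-03,  1.08306035e+00]), 'eef_pos': array([452.88057072, 130.53322445, 241.87131598]), 'ee_rot': array([-0.55598283,  0.55616143,  0.4369448 , -0.4366312 ]), 'force': array([1.10367459, 0.24089923, 0.51589801]), 'wrist_torque': array([-0.04757594, -0.03497675, -0.02702761]), 'grip_width': 0.0011272569339695368}
[[ 0.237  0.001 -0.972]
 [ 0.972  0.     0.237]
 [ 0.    -1.    -0.   ]]
[-0.0538  0.0019 -0.0771]
```

>>> {"fn": "jog_arm", "kwargs": {"targets": [{"offset":[-0.054,0.002,-0.077],"yaw":0},{"offset":[-0.054,0.002,-0.077],"yaw":0},{"offset":[-0.054,0.002,-0.077],"yaw":0},{"offset":[-0.054,0.002,-0.077],"yaw":0},{"offset":[-0.054,0.002,-0.077],"yaw":0}]}}

```text
time_s: 2.42
eef_pos: [514.7, 59.9, 239.6]
ee_rot: [0.556, -0.556, -0.437, 0.437]
force: [-0.6, -0.4, -0.3]
grip_width: -0.0
```

```bash
python3 - <<'E'
from rig import ctrl
from h import *
s=ctrl.sense();c=ctrl.capture("wrist");print(s["eef_pos"],s["force"],s["dq"].round(3))
cv2.imwrite("pics/w1.png",c["img"][:,:,::-1])
print(c["mount"],c["intrinsics"],c["k1"])
Tt=np.eye(4);Tt[:3,:3]=R_of(s);Tt[:3,3]=s["eef_pos"];T=Tt@c["mount"]
np.savez("w1.npz",T=T,K=c["intrinsics"],k1=c["k1"],img=c["img"])
print(proj(plugs_world([546,37.5,.6886]),c["intrinsics"],c["k1"],T).round(1))
E
```

```text
[514.68384647  59.88005399 239.57734998] [-0.62164769 -0.35678098 -0.32123825] [ 0.035 -0.025  0.018  0.003  0.001  0.003]
[[ 9.99999815e-01  4.37451519e-04 -4.21903847e-04  5.33089188e-02]
 [-5.20939482e-04  2.59407574e-01 -9.65767798e-01 -1.26031199e+02]
 [-3.13031537e-04  9.65767839e-01  2.59407754e-01  6.60527926e+01]
 [ 0.00000000e+00  0.00000000e+00  0.00000000e+00  1.00000000e+00]] [[289.62122777   0.         321.9408365 ]
 [  0.         289.62122777 202.66826949]
 [  0.           0.           1.        ]] -0.03385108024262524
[[357.5 144.9]
 [349.5 197.7]
 [325.7 241.2]
 [290.2 272.2]
 [247.1 289.2]]
```

View pics/w1.png

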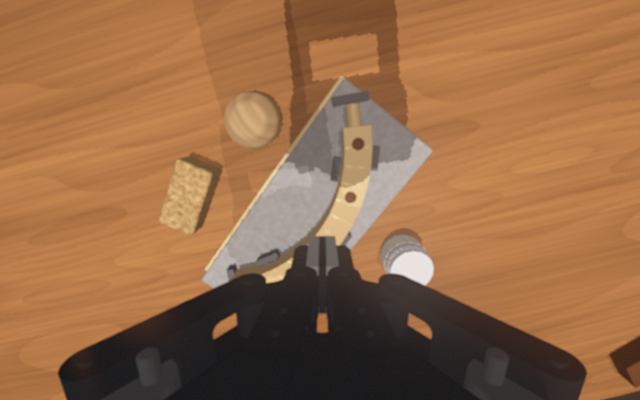

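The wrist view shows plug 1 at about (358,144) and plug 2 at about (350,197). That is within a pixel of the prediction from the two-camera fit. I'll run a joint fit of all three cameras and plan the moves.

```bash
python3 - <<'E'
from h import *
d=np.load("w1.npz")
uv=refine(d["img"],[(358,144),(350,197)],5);print(uv.round(1))
W=unproj(uv,d["K"],d["k1"],d["T"],88.);print(W)
# combine: mean of top/scene/wrist world estimates
q=np.array([546,37.5,.6886]);P=plugs_world(q);print(P[:2]-W)
E
python3 - <<'E'
from rig import ctrl
from h import *
s=ctrl.sense();print(s["time_s"],off(s,[476,104,125]))
E
```

```text
2.4667 [0.0331 0.1148 0.0475]h.py:25: RuntimeWarning: invalid value encountered in scalar divide
  u,v=(w*xx).sum()/w.sum(),(w*yy).sum()/w.sum()
Traceback (most recent call last):
  File "h.py", line 23, in refine
    yy,xx=np.mgrid[int(round(v))-r:int(round(v))+r+1,int(round(u))-r:int(round(u))+r+1]
                       ~~~~~^^^
ValueError: cannot convert float NaN to integer
```

>>> {"fn": "jog_arm", "kwargs": {"targets": [{"offset":[0.033,0.03,0.0475],"yaw":0},{"offset":[0.033,0.06,0.0475],"yaw":0},{"offset":[0.033,0.09,0.0475],"yaw":0},{"offset":[0.033,0.108,0.0475],"yaw":0},{"offset":[0.033,0.115,0.0475],"yaw":0},{"offset":[0.033,0.115,0.0475],"yaw":0},{"offset":[0.033,0.115,0.0475],"yaw":0},{"offset":[0.033,0.115,0.0475],"yaw":0}]}}

```text
time_s: 3.13
eef_pos: [476.7, 104.1, 126.4]
ee_rot: [-0.555, 0.556, 0.438, -0.436]
force: [-0.3, -0.0, -0.1]
grip_width: 0.001
```

```bash
python3 - <<'E'
from rig import ctrl
from h import *
s=ctrl.sense();c=ctrl.capture("wrist");t=ctrl.capture("top");print(s["time_s"],s["eef_pos"],s["force"],s["dq"].round(3))
Tt=np.eye(4);Tt[:3,:3]=R_of(s);Tt[:3,3]=s["eef_pos"];T=Tt@c["mount"]
print(proj(plugs_world([546,37.5,.6886]),c["intrinsics"],c["k1"],T).round(1), proj(s["eef_pos"][None]-[0,0,17],c["intrinsics"],c["k1"],T))
for _ in range(3):
    ctrl.capture("wrist");print(ctrl.sense()["force"])
im=np.vstack([cv2.resize(c["img"][:,:,::-1][60:260,200:480],None,fx=2,fy=1.5),cv2.resize(t["img"][:,:,::-1][150:290,260:420],(560,300))])
cv2.imwrite("pics/w2.png",im)
E
```

```text
3.1333 [476.70288973 104.13414109 126.4221184 ] [-0.31926837 -0.00594257 -0.05647875] [-0.004 -0.001  0.002  0.    -0.005 -0.002]
[[321.4 236.4]
 [311.8 309.3]
 [279.1 365.6]
 [230.5 403.2]
 [171.8 422. ]] [[321.70557516 252.31842012]]
[-0.63554718  0.41434645 -0.68875222]
[-1.05089835 -0.52395453  0.57113869]
[ 0.59609648  0.21265025 -0.33118342]
```

View pics/w2.png

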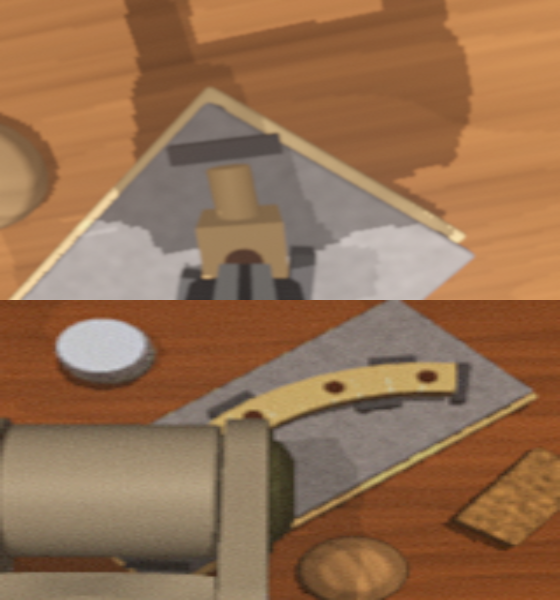

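>>> {"fn": "jog_arm", "kwargs": {"targets": [{"offset":[0,0.006,0],"yaw":0},{"offset":[0,0.012,0],"yaw":0},{"offset":[0,0.016,0],"yaw":0},{"offset":[0,0.018,0],"yaw":0},{"offset":[0,0.019,0],"yaw":0},{"offset":[0,0.02,0],"yaw":0},{"offset":[0,0.02,0],"yaw":0},{"offset":[0,0.02,0],"yaw":0}]}}

```text
time_s: 4.05
eef_pos: [476.3, 103.9, 105.5]
ee_rot: [-0.556, 0.556, 0.437, -0.436]
force: [-0.1, -0.8, -0.3]
grip_width: -0.002
```

```bash
cat > f.py <<'E'
from rig import ctrl
from h import *
F=[];P=[]
for _ in range(8):
    ctrl.capture("wrist");s=ctrl.sense();F.append(s["force"]);P.append(s["eef_pos"])
print(s["time_s"],np.mean(F,0).round(2),np.std(F,0).round(2),np.mean(P,0).round(2),np.std(P,0).round(2))
E
python3 f.py
```

```text
4.45 [ 0.21  0.25 -0.11] [0.43 0.32 0.6 ] [476.3  103.89 105.54] [0.03 0.01 0.04]
```

>>> {"fn": "jog_arm", "kwargs": {"targets": [{"offset":[0,0.0007,0],"yaw":0},{"offset":[0,0.0014,0],"yaw":0},{"offset":[0,0.002,0],"yaw":0},{"offset":[0,0.002,0],"yaw":0}]}}

```text
time_s: 4.78
eef_pos: [476.3, 103.9, 103.5]
ee_rot: [-0.556, 0.556, 0.437, -0.436]
force: [0.3, 0.1, 2.2]
grip_width: -0.003
```

```bash
python3 f.py
```

```text
5.1833 [-0.36 -0.06  1.7 ] [0.34 0.51 0.29] [476.33 103.89 103.53] [0.01 0.01 0.01]
```

```bash
cat > plan.py <<'E'
import sys
from rig import ctrl
from h import *
a,b,n,z=float(sys.argv[1]),float(sys.argv[2]),int(sys.argv[3]),float(sys.argv[4])
q=[546,37.5,.6886];s=ctrl.sense()
print(s["time_s"],s["eef_pos"],s["force"])
for k in np.linspace(a,b,n+1)[1:]:
    th=(3-k)*52/150; l=np.array([-127+150*np.cos(th),150*np.sin(th)])
    c,si=np.cos(q[2]),np.sin(q[2])
    print(round(k,2),off(s,[q[0]+c*l[0]-si*l[1],q[1]+si*l[0]+c*l[1],z]).tolist())
E
python3 plan.py 1 2 10 102
```

```text
5.1833 [476.33529825 103.88184257 103.54776554] [-0.2190209  -0.0776899   1.20697722]
1.1 [0.0004, 0.0016, -0.0049]
1.2 [0.0003, 0.0016, -0.0101]
1.3 [0.0002, 0.0016, -0.0153]
1.4 [-0.0002, 0.0016, -0.0205]
1.5 [-0.0008, 0.0016, -0.0257]
1.6 [-0.0015, 0.0016, -0.0308]
1.7 [-0.0024, 0.0016, -0.0359]
1.8 [-0.0035, 0.0016, -0.041]
1.9 [-0.0047, 0.0016, -0.0461]
2.0 [-0.0062, 0.0016, -0.0511]
```

>>> {"fn": "jog_arm", "kwargs": {"targets": [{"offset":[0,0.0008,0],"yaw":0},{"offset":[0,0.0016,-0.005],"yaw":0},{"offset":[0,0.0016,-0.01],"yaw":0},{"offset":[0,0.0016,-0.0155],"yaw":0},{"offset":[-0.0003,0.0016,-0.0205],"yaw":0},{"offset":[-0.0008,0.0016,-0.0257],"yaw":0},{"offset":[-0.0015,0.0016,-0.031],"yaw":0},{"offset":[-0.0024,0.0016,-0.036],"yaw":0},{"offset":[-0.0035,0.0016,-0.041],"yaw":0},{"offset":[-0.0047,0.0016,-0.046],"yaw":0},{"offset":[-0.0062,0.0016,-0.051],"yaw":0}]}}

```text
time_s: 6.1
eef_pos: [524.9, 85.6, 102.0]
ee_rot: [-0.556, 0.556, 0.437, -0.436]
force: [-1.4, 0.6, 2.6]
grip_width: -0.001
```

```bash
python3 f.py; python3 plan.py 2 3 10 102
```

```text
6.5 [ 1.52 -1.    2.29] [0.49 0.84 0.38] [525.01  85.48 102.16] [0.37 0.24 0.05]
6.5 [524.54954002  85.77156404 102.15995194] [ 1.80971785 -1.43668926  2.3766924 ]
2.1 [-0.0016, 0.0002, -0.0049]
2.2 [-0.0034, 0.0002, -0.0098]
2.3 [-0.0053, 0.0002, -0.0146]
2.4 [-0.0074, 0.0002, -0.0193]
2.5 [-0.0097, 0.0002, -0.024]
2.6 [-0.0121, 0.0002, -0.0286]
2.7 [-0.0147, 0.0002, -0.0331]
2.8 [-0.0175, 0.0002, -0.0375]
2.9 [-0.0204, 0.0002, -0.0418]
3.0 [-0.0234, 0.0002, -0.0461]
```

>>> {"fn": "jog_arm", "kwargs": {"targets": [{"offset":[-0.0016,0.0002,-0.005],"yaw":0},{"offset":[-0.0034,0.0002,-0.0098],"yaw":0},{"offset":[-0.0053,0.0002,-0.0146],"yaw":0},{"offset":[-0.0074,0.0002,-0.0193],"yaw":0},{"offset":[-0.0097,0.0002,-0.024],"yaw":0},{"offset":[-0.012,0.0002,-0.0286],"yaw":0},{"offset":[-0.0147,0.0002,-0.033],"yaw":0},{"offset":[-0.0175,0.0002,-0.0375],"yaw":0},{"offset":[-0.0204,0.0002,-0.0418],"yaw":0},{"offset":[-0.0234,0.0002,-0.046],"yaw":0}]}}

```text
time_s: 7.33
eef_pos: [564.1, 51.7, 102.0]
ee_rot: [-0.556, 0.556, 0.438, -0.436]
force: [-1.2, 1.1, 2.5]
grip_width: 0.003
```

```bash
python3 - <<'E'
from rig import ctrl
import cv2
c=ctrl.capture("scene");a=c["img"][120:310,190:440,::-1];cv2.imwrite("pics/s3.png",cv2.resize(a,None,fx=3.1,fy=3.1,interpolation=cv2.INTER_CUBIC))
E
python3 f.py; python3 plan.py 3 4 10 102
```

```text
7.7833 [ 1.35 -1.16  2.41] [0.41 0.29 0.26] [564.04  51.84 102.18] [0.24 0.3  0.03]
7.7833 [563.78356741  52.15902741 102.15428417] [ 1.54206822 -1.31020717  2.29233291]
3.1 [-0.0032, 0.0002, -0.0041]
3.2 [-0.0066, 0.0002, -0.0081]
3.3 [-0.01, 0.0002, -0.012]
3.4 [-0.0136, 0.0002, -0.0157]
3.5 [-0.0174, 0.0002, -0.0193]
3.6 [-0.0212, 0.0002, -0.0228]
3.7 [-0.0252, 0.0002, -0.0262]
3.8 [-0.0293, 0.0002, -0.0294]
3.9 [-0.0335, 0.0002, -0.0325]
4.0 [-0.0378, 0.0002, -0.0354]
```

View pics/s3.png

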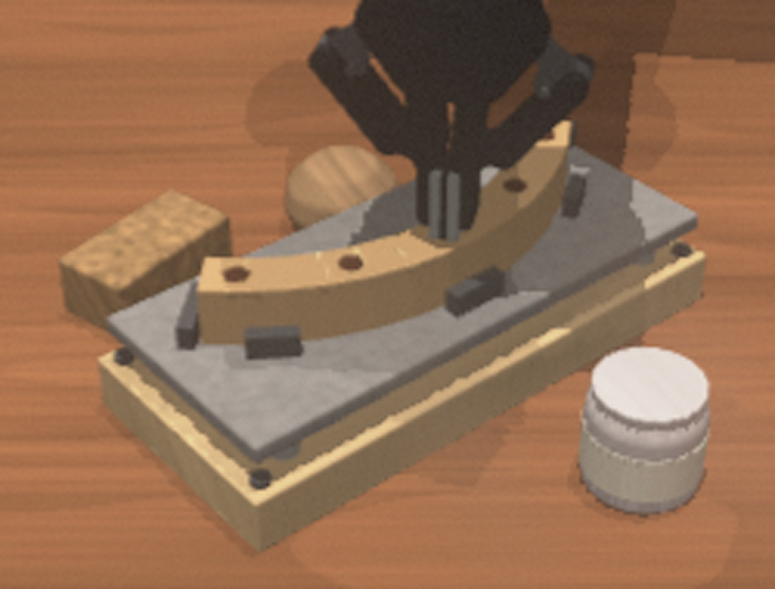

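The crop (s3) shows the fingertips on the rail's centre line at plug 3, crop pixel (445,235). Plugs 4 and 5 lie ahead at (350,262) and (236,274). The rail is still between its stops and the bed is well off its stop, so the stroke continues.

>>> {"fn": "jog_arm", "kwargs": {"targets": [{"offset":[-0.0032,0.0002,-0.0041],"yaw":0},{"offset":[-0.0066,0.0002,-0.0081],"yaw":0},{"offset":[-0.01,0.0002,-0.012],"yaw":0},{"offset":[-0.0136,0.0002,-0.0157],"yaw":0},{"offset":[-0.0174,0.0002,-0.0193],"yaw":0},{"offset":[-0.0212,0.0002,-0.0228],"yaw":0},{"offset":[-0.0252,0.0002,-0.0262],"yaw":0},{"offset":[-0.0293,0.0002,-0.0294],"yaw":0},{"offset":[-0.0335,0.0002,-0.0325],"yaw":0},{"offset":[-0.0378,0.0002,-0.0354],"yaw":0}]}}

```text
time_s: 8.62
eef_pos: [589.5, 6.6, 102.0]
ee_rot: [-0.555, 0.557, 0.438, -0.436]
force: [-1.1, 1.9, 2.3]
grip_width: -0.0
```

```bash
python3 f.py; python3 plan.py 4 5 10 102
```

```text
9.0167 [ 0.09 -1.55  2.41] [0.59 0.6  0.5 ] [589.48   6.53 102.12] [0.15 0.46 0.04]
9.0167 [589.3034379    7.07937678 102.11849316] [ 1.30697589 -1.88817505  2.45570604]
4.1 [-0.0044, 0.0001, -0.0027]
4.2 [-0.0089, 0.0001, -0.0053]
4.3 [-0.0135, 0.0001, -0.0078]
4.4 [-0.0181, 0.0001, -0.0101]
4.5 [-0.0229, 0.0001, -0.0123]
4.6 [-0.0277, 0.0001, -0.0142]
4.7 [-0.0325, 0.0002, -0.016]
4.8 [-0.0375, 0.0002, -0.0177]
4.9 [-0.0425, 0.0002, -0.0191]
5.0 [-0.0475, 0.0002, -0.0204]
```

>>> {"fn": "jog_arm", "kwargs": {"targets": [{"offset":[-0.0044,0.0001,-0.0027],"yaw":0},{"offset":[-0.0089,0.0001,-0.0053],"yaw":0},{"offset":[-0.0135,0.0001,-0.0078],"yaw":0},{"offset":[-0.0181,0.0001,-0.0101],"yaw":0},{"offset":[-0.0229,0.0001,-0.0123],"yaw":0},{"offset":[-0.0277,0.0001,-0.0142],"yaw":0},{"offset":[-0.0325,0.0002,-0.016],"yaw":0},{"offset":[-0.0375,0.0002,-0.0177],"yaw":0},{"offset":[-0.0425,0.0002,-0.0191],"yaw":0},{"offset":[-0.048,0.0002,-0.0205],"yaw":0},{"offset":[-0.048,0.0002,-0.0205],"yaw":0},{"offset":[-0.048,0.0002,-0.0205],"yaw":0}]}}

```text
time_s: 10.02
eef_pos: [598.0, -45.2, 102.1]
ee_rot: [-0.555, 0.557, 0.438, -0.436]
force: [0.1, -2.1, 1.3]
grip_width: 0.0
```

```bash
python3 - <<'E'
from rig import ctrl
import cv2
c=ctrl.capture("scene");a=c["img"][120:310,190:440,::-1];cv2.imwrite("pics/s5.png",cv2.resize(a,None,fx=3.1,fy=3.1,interpolation=cv2.INTER_CUBIC))
E
python3 f.py; python3 plan.py 4.9 5 1 102
```

```text
10.4667 [-0.21 -1.8   2.67] [0.5  0.57 0.44] [597.93 -44.46 102.02] [0.01 0.11 0.01]
10.4667 [597.92297348 -44.37429836 101.99097925] [-0.48159212 -1.67770796  2.43896859]
5.0 [0.0005, -0.0, 0.0001]
```

View pics/s5.png

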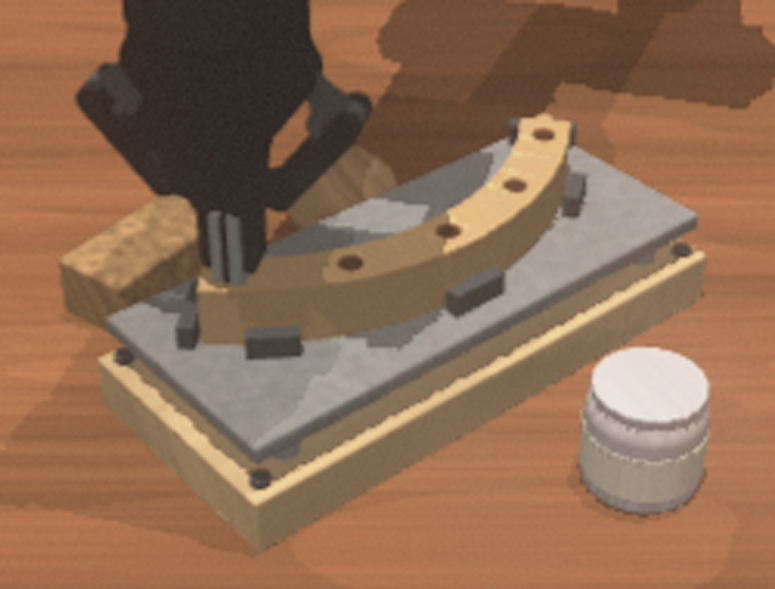

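Crop s5 shows the fingertips covering plug 5, at about (230,278), with plugs 1 to 4 behind them and the rail seated. I'll lift straight off.

>>> {"fn": "jog_arm", "kwargs": {"targets": [{"offset":[0,-0.003,0],"yaw":0},{"offset":[0,-0.008,0],"yaw":0},{"offset":[0,-0.02,0],"yaw":0},{"offset":[0,-0.045,0],"yaw":0},{"offset":[0,-0.08,0],"yaw":0},{"offset":[0,-0.11,0],"yaw":0},{"offset":[0,-0.13,0],"yaw":0},{"offset":[0,-0.13,0],"yaw":0},{"offset":[0,-0.13,0],"yaw":0},{"offset":[0,-0.13,0],"yaw":0}]}}

```text
time_s: 11.3
eef_pos: [597.1, -44.1, 231.4]
ee_rot: [-0.556, 0.556, 0.438, -0.437]
force: [-0.4, -1.1, 0.1]
grip_width: -0.004
```

```bash
python3 - <<'E'
from rig import ctrl
from h import *
c=ctrl.capture("scene");a=c["img"][120:310,190:440,::-1];cv2.imwrite("pics/s6.png",cv2.resize(a,None,fx=3.1,fy=3.1,interpolation=cv2.INTER_CUBIC))
uv=refine(c["img"],[(365.,161.4),(355.7,177.7),(334.3,192.4),(302.7,202.8),(265.6,206.2)]);print(uv.round(1).tolist())
print(ctrl.sense()["eef_pos"],ctrl.sense()["force"])
E
```

```text
[[365.1, 161.4], [355.7, 177.7], [334.3, 192.4], [302.8, 202.3], [265.6, 206.3]]
[597.04718817 -44.14398233 230.93954648] [0.26492926 0.58871446 0.18215539]
```

View pics/s6.png

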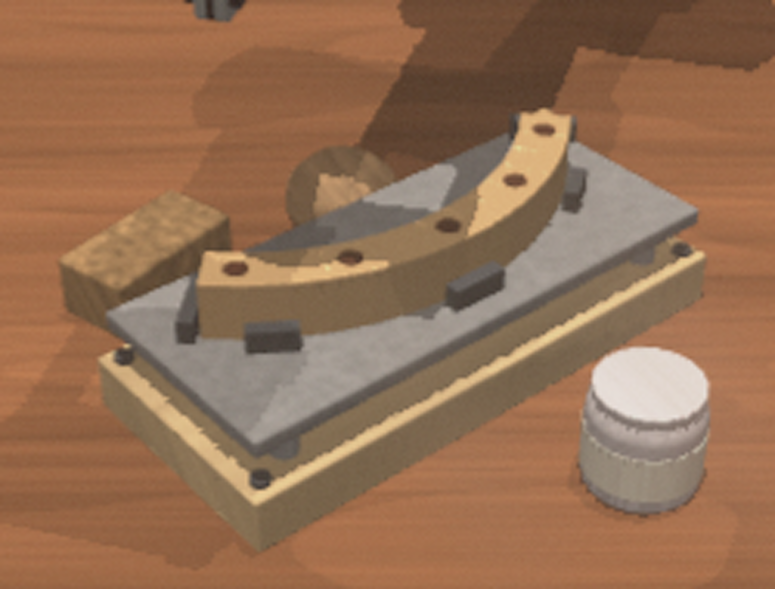

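The view (s6) shows the bed risen again. All five plugs are back within 0.5 px of their first positions, the gripper is clear, and the other items look unmoved. Handing in.

```bash
python3 -c "
from rig import ctrl
print(ctrl.finish_job())"
```

```text
the job is handed in; nothing more can be done
None
```

The stroke is done and handed in at about 11 s of the 43 s allowed. I set the shut fingertips on plug 1 beside the tenon and ran them along the arc over plugs 2, 3 and 4 to plug 5. I paused briefly at each plug to read the force, without lifting, then lifted straight off by 130 mm.

- **Force:** the mean vertical force was about 1.7 N at touch-down and 2.3 to 2.7 N during the pauses. By the fingertip height, the bed went down only about 3 to 4 mm of its 16 mm.
- **Contact while moving:** each move ended at an upward force of 1.3 to 2.6 N. Force was not logged within the moves.
- **After lift-off:** the bed sprang back up. All five plugs are within 0.5 px of their first positions in the scene camera, so the rail did not shift. The other items look unmoved, and the gripper is clear with the force back near zero.
- **Plug positions:** the top and scene cameras disagreed by about 2 mm, so I used a combined fit. The wrist camera agreed with it to about 1 px at plugs 1 and 2. An attempt to refine those two from the wrist picture failed, and I did not need it.
- **Flushness:** I took no separate reading of whether each plug is flush. The heights and forces at the pauses showed no step.

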